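# Stand the two pillar candles in their wells of the assortment carton

## Task

Finish filling the assortment carton: take the two gold pillar candles standing loose on the bench and stand each one in the well cut for its diameter, the snuggest one it will go into, upright and all the way down. The wax chips, so lower each one slowly right to the bottom of the well rather than letting it drop in, do not knock or press it down, let go of it at the end, and leave the pillar already packed, the jar candle and the label roll where they stand.

Things in the scene. Friction and masses are not known exactly. Their poses are not given: they have to be found in the camera images.
- carton: low white carton, 118 mm wide (x), 324 mm long (y), 70 mm tall, filled flush with a stiff brown board insert (a pillar set down briskly gets a hard knock) that has a row of four round wells graded in diameter: 44, 54, 64, 74 mm, at y = -120, -55, +20, +105 mm on its centre line. It stands fast and does not slide. Origin: centre of its underside, on the bench; z up.
- well_40 (a point): centre of the mouth of the round well for 40 mm pillars, level with the carton's top, 70 mm above the bench when the carton stands on it. The well is 44 mm in diameter, with a 2 mm chamfer at the mouth, 60 mm deep with a flat floor (floor 10 mm above the bench). Narrowest, at the carton's -y end; empty. The axes are the carton's.
- well_50 (a point): centre of the mouth of the round well for 50 mm pillars, level with the carton's top, 70 mm above the bench when the carton stands on it. The well is 54 mm in diameter, with a 2 mm chamfer at the mouth, 60 mm deep with a flat floor (floor 10 mm above the bench). Second in the row; already filled by a pillar. The axes are the carton's.
- well_60 (a point): centre of the mouth of the round well for 60 mm pillars, level with the carton's top, 70 mm above the bench when the carton stands on it. The well is 64 mm in diameter, with a 2 mm chamfer at the mouth, 60 mm deep with a flat floor (floor 10 mm above the bench). Third in the row; empty. The axes are the carton's.
- well_70 (a point): centre of the mouth of the round well for 70 mm pillars, level with the carton's top, 70 mm above the bench when the carton stands on it. The well is 74 mm in diameter, with a 2 mm chamfer at the mouth, 60 mm deep with a flat floor (floor 10 mm above the bench). Widest, at the carton's +y end; empty, and it stays empty: no pillar of that size is at hand. The axes are the carton's.
- pillar_40: gold pillar candle, a plain upright cylinder 40 mm in diameter and 130 mm tall, about 145 g, with a flat foot (edge chamfered 2 mm), the top edge rounded over the last 6 mm and a soft wick (8 mm, no obstacle) in the middle of the top. It differs from the other pillars only in diameter. Origin: centre of its underside; z up its axis. Stands loose on the bench.
- pillar_60: gold pillar candle, a plain upright cylinder 60 mm in diameter and 130 mm tall, about 330 g, with a flat foot (edge chamfered 2 mm), the top edge rounded over the last 6 mm and a soft wick (8 mm, no obstacle) in the middle of the top. It differs from the other pillars only in diameter. Origin: centre of its underside; z up its axis. Stands loose on the bench.
- pillar_50: gold pillar candle, a plain upright cylinder 50 mm in diameter and 130 mm tall, about 230 g, with a flat foot (edge chamfered 2 mm), the top edge rounded over the last 6 mm and a soft wick (8 mm, no obstacle) in the middle of the top. It differs from the other pillars only in diameter. Origin: centre of its underside; z up its axis. Already packed: it stands in the second well with its top 140 mm above the bench. Leave it there.
- jar_candle: bystander: a cream jar candle with a paper band and a flat wooden lid, 69 mm in diameter, 86 mm tall, standing on the bench in a place like those of the loose pillars. Origin: centre of its underside. Leave it alone.
- label_roll: bystander: a flat roll of yellow price labels lying on the bench, 42 mm in diameter and 26 mm tall. Origin: centre of its underside. Leave it alone.
Not all that is in view belongs to the job. Leave any green or pink look-alike of the pillar_40 alone.

How it is judged:
By the outcome, as a careful person would: the job done as asked, in the order asked, and still so for the second after the job is handed in, with the robot touching nothing.
It also fails if it takes over 64 s, if anything falls off the work surface, if the arm or the gripper's body presses on something with over 40 N, if the wrist force passes 120 N, or if a joint passes its speed limit or range.

## Robot

A 7-joint arm with a two-finger parallel gripper is mounted at the origin on the work surface. World frame = base frame: x ahead of the robot, y to its left, z up, the work surface at z = 0. Lengths are in mm, angles in rad, forces in N, time in s.
With the tool pointing down it reaches from about 425 to 1025 mm from the base axis. Payload 3.6 kg.
Tool frame: the origin (TCP) lies at the centre of the arm's flange, where the gripper is bolted on; the fingertips stand 173 mm ahead of it and the grasp point (between the pads) lies 155 mm ahead of it; z points along the fingers, y is the direction in which the jaws open and shut (so a half turn about z gives the same grasp; the last joint's range is limited). The gripper opens to 85 mm and grips with 20 to 120 N. Pads are 22 mm wide; open, the fingers measure 114 mm over their backs; the gripper's body (76 mm by 85 mm) begins 54 mm behind the grasp point. The pads swing forward as they close: fully open they stand 13 mm farther back than shut.
Start: joints at [1.034, 0.591, 0.048, 1.609, -0.033, 0.943, -0.034], TCP at [311.302, -654.767, 404.702] pointing down, gripper open.
Joint ranges: [-2.69, 2.69], [-0.47, 2.24], [-1.27, 1.36], [0.19, 2.51], [-1.53, 4.68], [0.08, 2.07], [-3.09, 3.09]. Speed limits (rad/s): [2.57, 2.57, 3.14, 3.14, 3.14, 3.14, 3.14].

## Interface

Orientations are given as a rotation vector (axis times angle).
In Python, from workcell import bot gives the robot as it stands. The module is installed in compiled form; this text tells all that it offers.
- The arm moves only by the tool play_rows, never from a script. Its arguments are lists of equal length, an entry for each row: "slide": the shift along the tool's x, y, z in mm, a list of three; "rotation": the turn, a rotation vector about the tool's x, y, z in degrees, a list of three; "fingers": the opening in per cent of the stroke, from 0 (shut) to 100 (fully open). In form: {"slide": [[tx, ty, tz], ...], "rotation": [[rx, ry, rz], ...], "fingers": [fingers, ...]}. A call has exactly 10 rows; each row shifts and turns the pose as measured when the row begins, along the tool's axes as they then stand; what a row does not reach is not made up. A row lasts 1/12 s, in which the tool goes at most 41.7 mm and 7.16 degrees, less where a joint would pass 70% of its speed; a pose out of reach is approached as far as the arm can. A call with a gripper value outside its range is refused whole. The fingers move at their own pace and stop on an object; "squeeze" is the grip in N (left out, the last holds). Time passes only in rows, so rows that do not move let the fingers close, or fill a call up. It gives the time, the measured TCP pose, the force and the opening at its end, in the units of the state.
- bot.state(): the state, without advancing time (a new reading comes with each control period).
- bot.snapshot(name): name is "scene" or "top" or "wrist"; returns a dict with "color" (480x640x3 uint8, red, green, blue), "depth" (480x640 float32, mm along the optical axis (not along the pixel's ray), 0 where there is no reading), "fx", "fy", "cx", "cy" (pixels), "rvec" (rotation vector, rad) and "tvec" (3), from world to camera coordinates, as OpenCV has them; the wrist camera has in their place "T_tool_cam" (4x4, takes a point from camera to tool coordinates, whose origin is the TCP and whose axes are the flange's). Camera axes: x right, y down, z forward; pixel columns grow to the right and rows downward; lengths in mm; the calibration is good to about 2 mm. A picture is of the moment at which its call begins: read the wrist's pose just before it.
- bot.sign_off(): hands the job in, once; it reports no verdict.
The state is a dict: "clock": time; "joint_pos": joint angles; "qvel": joint speeds; "joint_efforts": joint torques, N m; "tcp_pos": TCP position; "eef_rot": TCP orientation; "contact_force": force on the tool from outside, world axes, zero at the start; "wrist_torque": the same for the moment, N m; "opening": finger opening in mm.
Only numpy, scipy, OpenCV 4.12 (cv2) and the standard library are available. Lean on these libraries where they do the work, as an engineer would, in place of code of your own. Each camera call takes 0.05 s, during which the arm holds its last target. There are 200 camera calls.

## Working session

There is one attempt and no reset: what is moved stays moved. The work goes in short steps, Python scripts to look and compute and a tool call to move; the robot and the scene stay as the last step left them, time stands still between calls to the robot, and variables do not carry over. Pictures are saved under pics/ and viewed, about 8 in all and at most 12, crops included, and the job is handed in when it is done.

Besides the shell and the picture viewer there is one more tool, called after "Request:" as name(argument=value, ...) on one line, values as JSON. play_rows: Moves the arm, as the interface text tells. Its arguments: {"type":"object","properties":{"slide":{"type":"array","items":{"type":"array","items":{"type":"number"}}},"rotation":{"type":"array","items":{"type":"array","items":{"type":"number"}}},"fingers":{"type":"array","items":{"type":"number"}},"squeeze":{"type":"number"}},"required":["slide","rotation","fingers"]}

```bash
mkdir -p pics; cat > h.py <<'E'
import numpy as np, cv2
from scipy.spatial.transform import Rotation as R
from workcell import bot
def world(s):
    h,w=s["depth"].shape; v,u=np.mgrid[:h,:w]; d=s["depth"].astype(float)
    P=np.stack([(u-s["cx"])/s["fx"]*d,(v-s["cy"])/s["fy"]*d,d],-1)
    if "rvec" in s:
        Rm=cv2.Rodrigues(np.array(s["rvec"],float))[0]
        W=(P-np.array(s["tvec"]).reshape(3))@Rm
    else:
        st=bot.state(); T=np.array(s["T_tool_cam"]); Q=P@T[:3,:3].T+T[:3,3]
        W=Q@R.from_rotvec(st["eef_rot"]).as_matrix().T+np.array(st["tcp_pos"])
    W[d<=0]=np.nan
    return W
def save(n,img): cv2.imwrite("pics/"+n,img[...,::-1])
E
python3 - <<'E'
from h import *
st=bot.state(); print(st)
a=bot.snapshot("scene"); b=bot.snapshot("top")
save("scene.png",a["color"]); save("top.png",b["color"])
for s in(a,b):
    np.savez("pics/"+("a" if s is a else "b"),W=world(s),c=s["color"])
E
```

```text
{'clock': 0.0, 'joint_pos': array([ 1.03347688,  0.59212838,  0.04826558,  1.60985852, -0.03330885,
        0.94269969, -0.03369739]), 'qvel': array([ 3.52698110e-04,  6.95191934e-04, -4.42970651e-04, -5.36470956e-04,
        2.03375796e-03, -4.43133962e-05, -5.13211666e-04]), 'joint_efforts': array([ 9.29197595e-04, -5.48678648e+01,  1.54650785e+00, -1.98117954e+01,
        9.34320356e-03,  8.86588736e-03, -4.11219858e-06]), 'tcp_pos': array([ 311.15823058, -654.33298356,  403.51937701]), 'eef_rot': array([-3.06236629e+00, -6.91117574e-01,  9.48434580e-04]), 'contact_force': array([ 0.16596277,  0.6546777 , -0.47270735]), 'wrist_torque': array([ 0.0201622 ,  0.02189978, -0.0359253 ]), 'opening': 85.50614543485277}
```

View pics/scene.png

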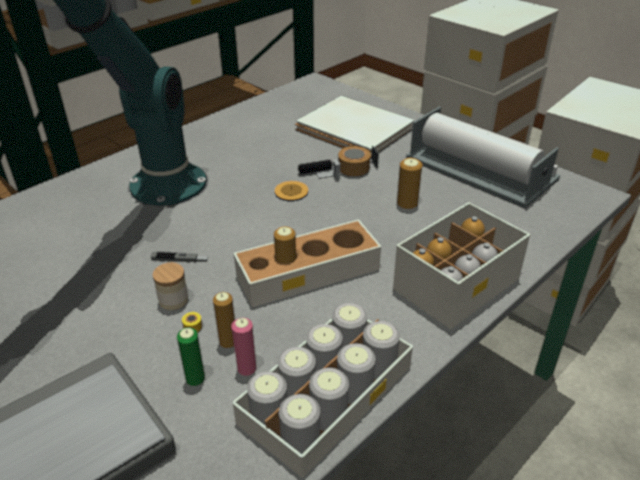

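View pics/top.png

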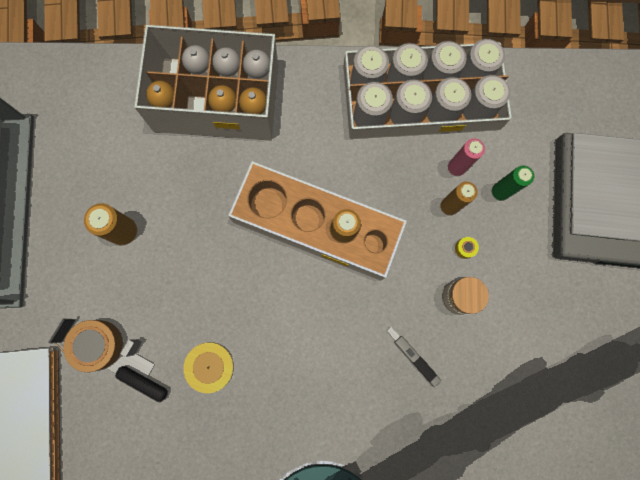

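The scene view shows the carton at about (308,262). In the top view, the candidates for the loose gold pillars are:
- Slim gold at (462,197), which I take as pillar_40.
- Wide gold at (105,222), which I take as pillar_60.
- Gold at (345,225), which is pillar_50, already packed.
- Green at (515,182) and pink at (468,155), which are look-alikes to leave alone.

Next I'll measure them.

```bash
python3 - <<'E'
from h import *
from scipy.optimize import least_squares
A=np.load("pics/a.npz");B=np.load("pics/b.npz")
def fit(P,r):
    f=lambda p:np.hypot(P[:,0]-p[0],P[:,1]-p[1])-r
    s=least_squares(f,P[:,:2].mean(0),loss="soft_l1"); return s.x.round(1)
g=lambda D,v0,v1,u0,u1:D["W"][v0:v1,u0:u1].reshape(-1,3)
for n,box,r in [("p40",(178,220,436,482),20),("p60",(198,250,78,142),30),("green",(160,205,488,540),20),("pink",(135,180,444,488),20),("p50",(205,245,328,364),25),("roll",(234,260,454,482),21),("jar",(272,318,440,492),34.5)]:
    P=g(B,*box);P=P[np.isfinite(P[:,0])]
    zt=np.percentile(P[:,2],97); T=P[P[:,2]>zt-5]
    if n in("p50",): T=P[P[:,2]>125]
    m=T.mean(0)
    mid=(T.max(0)+T.min(0))/2; ext=T.max(0)-T.min(0)
    print(n,"top",m.round(1),mid.round(1),ext.round(1),len(T), end=" ")
    # from scene cam: points near this centre
    Q=A["W"].reshape(-1,3); Q=Q[np.isfinite(Q[:,0])]
    n0=np.hypot(Q[:,0]-m[0],Q[:,1]-m[1])<r+12
    T2=Q[n0&(Q[:,2]>zt-5)]; print("scene top",((T2.max(0)+T2.min(0))/2).round(1) if len(T2) else None, end=" ")
    S=Q[n0&(Q[:,2]>(80 if n=="p50" else 15))&(Q[:,2]<zt-15)]
    if len(S)>20: print("side fit",fit(S,r),len(S),end=" ")
    S=P[(P[:,2]>15)&(P[:,2]<zt-15)]
    if len(S)>20 and n!="p50": print("side fit top",fit(S,r),len(S),end="")
    print()
# carton: top plane
W=B["W"];m=(np.abs(W[...,2]-70)<6); m[:,:220]=0;m[:,415:]=0;m[:155]=0;m[285:]=0
m=m.astype(np.uint8); print(m.sum(), "z",np.median(W[...,2][m>0]))
n,l,st,_=cv2.connectedComponentsWithStats(m); k=1+st[1:,4].argmax()
pts=W[l==k][:,:2].astype(np.float32)
print(cv2.minAreaRect(pts))
# wells: holes, by depth
h=(W[...,2]<58)&np.isfinite(W[...,2]);
hull=cv2.convexHull(np.argwhere(l==k)[:,::-1].astype(np.int32)); hm=np.zeros(m.shape,np.uint8);cv2.fillPoly(hm,[hull],1)
# rim edge points : top-plane pixels adjacent to nontop inside hull
hole=((hm>0)&(l!=k)).astype(np.uint8); n,l2,st,_=cv2.connectedComponentsWithStats(hole)
for i in range(1,n):
    if st[i,4]>120:
        ring=(cv2.dilate((l2==i).astype(np.uint8),np.ones((3,3)))>0)&(l==k)
        P=W[ring][:,:2].astype(np.float32); print(st[i],cv2.fitEllipse(P),len(P))
E
```

```text
p40 top [ 612.1 -262.2  129.2] [ 612.4 -262.5  132.3] [36.5 35.8 13.1] 278 scene top [ 617.7 -265.6  132.3] side fit [ 615.4 -263.3] 608 side fit top [ 613.6 -263.6] 352
p60 top [556.1 406.3 129.9] [556.9 405.7 133. ] [57.2 55.9 12.4] 669 scene top [564.2 401.8 132.6] side fit [559.7 407.8] 721 side fit top [557.2 408. ] 589
green top [ 644.4 -370.7  129.2] [ 644.1 -371.4  131.6] [36.6 37.8 11.9] 262 scene top [ 649.6 -373.   132.9] side fit [ 647.2 -371.9] 746 side fit top [ 645.6 -372.2] 453
pink top [ 696.6 -280.8  129.3] [ 695.9 -280.5  132.9] [37.4 37.7 14.6] 255 scene top [ 701.5 -284.3  133.2] side fit [ 699.6 -282.2] 717 side fit top [ 697.8 -282.4] 405
p50 top [550.4 -38.5 138.2] [552.  -39.  138.2] [49.9 49.  23.6] 599 scene top [558.7 -42.8 144. ] side fit [554.2 -39.1] 350 
roll top [ 524.8 -290.4   26.2] [ 523.9 -290.6   26.8] [40.8 41.4  6.8] 289 scene top [ 528.  -291.5   28.3] 
jar top [ 425.1 -272.2   85.7] [ 424.9 -272.    88.1] [66.8 68.9  9.9] 964 scene top [ 428.8 -273.9   87.6] side fit [ 426.8 -272.6] 620 side fit top [ 425.2 -273.1] 263
7046 z 69.53411663185472
((572.35107421875, 12.326644897460938), (324.8728942871094, 119.6772232055664), 68.79069519042969)
[ 249  181   37   38 1082] ((609.3037719726562, 109.8895492553711), (75.02217864990234, 76.53300476074219), 84.46379852294922) 156
[292 198  33  33 818] ((578.9000244140625, 30.563156127929688), (65.87518310546875, 65.9900131225586), 37.01478958129883) 142
[331 209  30  34 759] ((558.5845947265625, -41.853111267089844), (57.985313415527344, 69.26388549804688), 69.98070526123047) 156
[365 230  23  23 397] ((528.109130859375, -99.618896484375), (46.04349899291992, 46.82550811767578), 64.19143676757812) 103
```

Next, a helper that works out the tool-axis rows, and a close crop to check the choice.

```bash
cat >> h.py <<'E'
def plan(p,yaw_y,n):
    """rows to bring the TCP to p, tool down, jaw axis heading yaw_y deg"""
    st=bot.state(); R0=R.from_rotvec(st["eef_rot"])
    a=np.radians(yaw_y); y=np.array([np.cos(a),np.sin(a),0]); z=np.array([0,0,-1.])
    R1=R.from_matrix(np.stack([np.cross(y,z),y,z],1))
    rv=(R0.inv()*R1).as_rotvec(); d=(np.array(p)-st["tcp_pos"])
    print("t",round(st["clock"],2),"tcp",st["tcp_pos"].round(1),"F",st["contact_force"].round(1),"M",st["wrist_torque"].round(2),"open",round(st["opening"],1),"J7",st["joint_pos"].round(2)[6])
    print("total world",d.round(1),"tool",R0.inv().apply(d).round(2),"rot deg",np.degrees(rv).round(2),"dist",np.linalg.norm(d).round(1))
    print([ [float(round(x,1)) for x in (R0*R.from_rotvec(rv*i/n)).inv().apply(d/n)] for i in range(n)], np.degrees(rv/n).round(2))
E
python3 - <<'E'
from h import *
c=cv2.imread("pics/top.png"); 
x=cv2.resize(c[125:235,420:560],None,fx=4,fy=4); y=cv2.resize(c[180:270,60:150],None,fx=3,fy=3); 
o=np.zeros((max(x.shape[0],y.shape[0]),x.shape[1]+y.shape[1],3),np.uint8);o[:x.shape[0],:x.shape[1]]=x;o[:y.shape[0],x.shape[1]:]=y
o=o[:,:800];cv2.imwrite("pics/crop.png",o)
plan([613.6,-263.6,405],-21.2,13)
E
```

```text
t 0.1 tcp [ 311.1 -654.4  403.6] F [-0.7  0.1 -0.8] M [ 0.    0.04 -0.01] open 85.0 J7 -0.03
total world [302.5 390.8   1.4] tool [ 440.95 -223.04   -0.96] rot deg [-1.200e-01 -4.000e-02 -4.337e+01] dist 494.2
[[33.9, -17.2, -0.1], [34.9, -15.2, -0.1], [35.7, -13.1, -0.1], [36.4, -11.0, -0.1], [37.0, -8.9, -0.1], [37.4, -6.7, -0.1], [37.7, -4.5, -0.1], [37.9, -2.3, -0.1], [38.0, -0.1, -0.1], [38.0, 2.1, -0.1], [37.8, 4.3, -0.1], [37.4, 6.5, -0.1], [37.0, 8.7, -0.1]] [-0.01 -0.   -3.34]
```

View pics/crop.png

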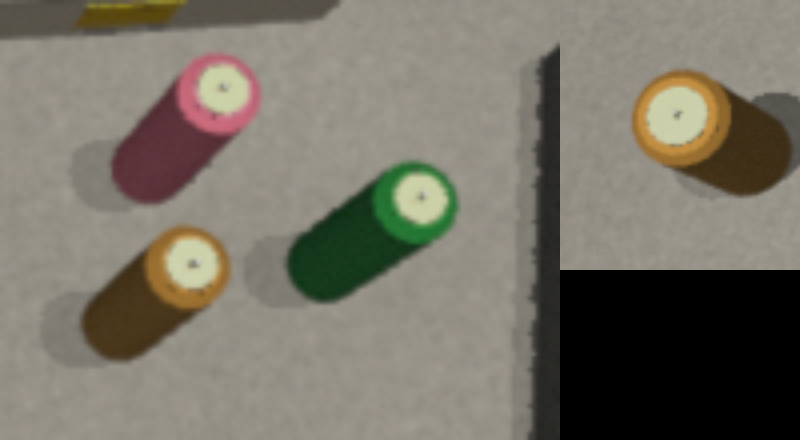

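The crop confirms it. The slim gold pillar is at crop (188,268), next to the pink (220,92) and green (418,200) look-alikes. The wide gold pillar stands alone at crop (680,118). I'll start with the slim one.

Request:
play_rows(slide=[[34,-17,0],[35,-15,0],[36,-13,0],[36,-11,0],[37,-9,0],[37,-7,0],[38,-4,0],[38,-2,0],[38,0,0],[38,2,0]], rotation=[[0,0,-3.4],[0,0,-3.4],[0,0,-3.4],[0,0,-3.4],[0,0,-3.4],[0,0,-3.4],[0,0,-3.4],[0,0,-3.4],[0,0,-3.4],[0,0,-3.4]], fingers=[75,75,75,75,75,75,75,75,75,75], squeeze=25)

```text
clock: 0.93
tcp_pos: [538.8, -350.9, 395.4]
eef_rot: [-2.721, -1.558, 0.022]
contact_force: [0.4, -0.2, 0.6]
opening: 64.1
```

```bash
python3 -c "
from h import *
plan([613.6,-263.6,405],-21.2,6)"
```

```text
t 0.93 tcp [ 538.8 -350.9  395.4] F [ 0.4 -0.2  0.6] M [-0.04 -0.04  0.03] open 64.1 J7 -0.11
total world [74.8 87.3  9.6] tool [113.06  20.23 -10.89] rot deg [-0.75  0.47 -9.22] dist 115.4
[[18.8, 3.4, -1.8], [18.7, 3.9, -1.8], [18.6, 4.4, -1.7], [18.5, 4.9, -1.7], [18.4, 5.4, -1.7], [18.2, 5.9, -1.6]] [-0.12  0.08 -1.54]
```

Request:
play_rows(slide=[[28,5,-3],[28,6,-3],[28,7,-3],[18,5,-2],[9,3,-1],[4,1,0],[0,0,0],[0,0,0],[0,0,0],[0,0,0]], rotation=[[0,0,-2],[0,0,-2],[0,0,-2],[0,0,-2],[0,0,-1],[0,0,0],[0,0,0],[0,0,0],[0,0,0],[0,0,0]], fingers=[75,75,75,75,75,75,75,75,75,75])

```text
clock: 1.77
tcp_pos: [619.6, -248.1, 402.8]
eef_rot: [-2.565, -1.787, 0.024]
contact_force: [-0.3, -1.1, -0.1]
opening: 64.2
```

```bash
python3 - <<'E'
from h import *
plan([613.6,-263.6,260],-21.2,10)
s=bot.snapshot("wrist"); W=world(s); np.savez("pics/w1",W=W,c=s["color"]); save("w1.png",s["color"])
print(np.array(s["T_tool_cam"]).round(3),s["fx"])
v=W[...,2]; 
m=(v>122)&(v<136); n,l,st,c=cv2.connectedComponentsWithStats(m.astype(np.uint8))
for i in range(1,n):
    if st[i,4]>300:
        P=W[l==i]; print(st[i],((np.nanmax(P,0)+np.nanmin(P,0))/2).round(1),(np.nanmax(P,0)-np.nanmin(P,0)).round(1))
E
```

```text
t 1.77 tcp [ 619.6 -248.1  402.8] F [-0.3 -1.1 -0.1] M [-0.01  0.   -0.03] open 64.2 J7 -0.15
total world [  -6.   -15.5 -142.8] tool [-16.12   2.82 142.84] rot deg [-1.23  0.22  0.95] dist 143.8
[[-1.6, 0.3, 14.3], [-1.6, 0.3, 14.3], [-1.6, 0.2, 14.3], [-1.6, 0.2, 14.3], [-1.6, 0.2, 14.3], [-1.6, 0.1, 14.3], [-1.6, 0.1, 14.3], [-1.6, 0.1, 14.3], [-1.7, 0.1, 14.3], [-1.7, 0.0, 14.3]] [-0.12  0.02  0.09]
[[ 1.0000e-03 -9.5800e-01 -2.8600e-01  7.3272e+01]
 [ 1.0000e+00  1.0000e-03 -0.0000e+00 -3.2000e-01]
 [ 1.0000e-03 -2.8600e-01  9.5800e-01  3.0681e+01]
 [ 0.0000e+00  0.0000e+00  0.0000e+00  1.0000e+00]] 405.08440284797365
[ 441  215   64   60 2934] [ 697.8 -282.6  128.9] [39.5 39.8 13.8]
[ 308  232   61   59 2749] [ 613.7 -263.8  128.9] [39.4 39.5 13.6]
[404 362  29  45 721] [ 633.2 -371.8  127.3] [14.8 37.2 10.1]
```

View pics/w1.png

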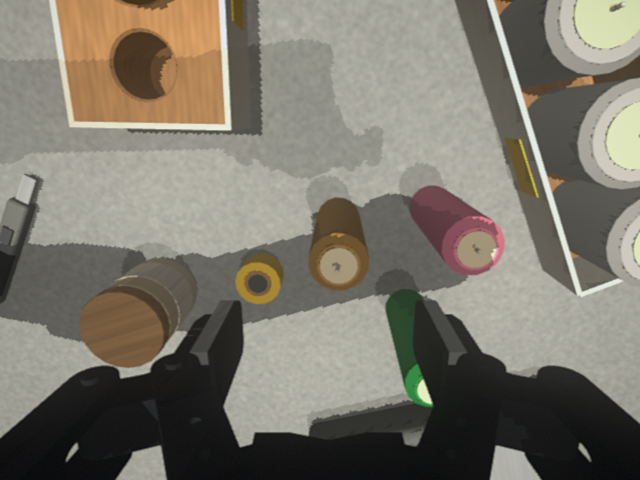

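The wrist view puts the slim gold pillar at (338,265), which works out to (613.7,-263.8) and agrees with the top camera. Pink is at (470,240), green at (420,385) and the label roll at (260,280). I'll correct laterally and straighten the tilt, then go down.

Request:
play_rows(slide=[[-6,1,4],[-6,1,8],[-4,1,12],[0,0,16],[0,0,18],[0,0,12],[0,0,6],[0,0,0],[0,0,0],[0,0,0]], rotation=[[-0.6,0.1,0.5],[-0.6,0.1,0.5],[0,0,0],[0,0,0],[0,0,0],[0,0,0],[0,0,0],[0,0,0],[0,0,0],[0,0,0]], fingers=[75,75,75,75,75,75,75,75,75,75])

```text
clock: 2.65
tcp_pos: [611.7, -275.5, 320.7]
eef_rot: [2.603, 1.752, -0.007]
contact_force: [-0.8, 0.8, 0.4]
opening: 64.0
```

```bash
python3 -c "
from h import *
plan([613.7,-263.8,260],-21.2,6)"
```

```text
t 2.65 tcp [ 611.7 -275.5  320.7] F [-0.8  0.8  0.4] M [ 0.03 -0.03 -0.05] open 64.0 J7 -0.16
total world [  2.   11.7 -60.7] tool [11.9  -2.63 60.65] rot deg [ 0.05  0.34 -0.93] dist 61.9
[[2.0, -0.4, 10.1], [2.0, -0.4, 10.1], [2.0, -0.4, 10.1], [2.0, -0.4, 10.1], [1.9, -0.4, 10.1], [1.9, -0.4, 10.1]] [ 0.01  0.06 -0.15]
```

Request:
play_rows(slide=[[2,-0.5,0],[2,-0.5,0],[2,-0.5,0],[1,0,0],[1,0,0],[0,0,0],[0,0,0],[0,0,0],[0,0,0],[0,0,0]], rotation=[[0,0.3,-0.5],[0,0,-0.4],[0,0,0],[0,0,0],[0,0,0],[0,0,0],[0,0,0],[0,0,0],[0,0,0],[0,0,0]], fingers=[75,75,75,75,75,75,75,75,75,75])

```text
clock: 3.48
tcp_pos: [615.3, -265.8, 325.1]
eef_rot: [2.584, 1.775, 0.009]
contact_force: [0.4, -0.2, -0.0]
opening: 64.0
```

```bash
python3 -c "
from h import *
plan([613.7,-263.8,260],-21.2,6)"
```

```text
t 3.48 tcp [ 615.3 -265.8  325.1] F [ 0.4 -0.2 -0. ] M [0.02 0.02 0.01] open 64.0 J7 -0.16
total world [ -1.6   2.  -65.1] tool [ 1.23 -2.8  65.04] rot deg [ 0.5  -0.04  0.18] dist 65.1
[[0.2, -0.5, 10.8], [0.2, -0.5, 10.8], [0.2, -0.4, 10.8], [0.2, -0.4, 10.8], [0.2, -0.4, 10.8], [0.2, -0.4, 10.8]] [ 0.08 -0.01  0.03]
```

Request:
play_rows(slide=[[0.3,-0.6,6],[0.3,-0.6,9],[0.3,-0.6,10],[0.3,-0.6,10],[0,0,9],[0,0,7],[0,0,5],[0,0,3],[0,0,1],[0,0,0]], rotation=[[0.3,0,0.2],[0.2,0,0],[0,0,0],[0,0,0],[0,0,0],[0,0,0],[0,0,0],[0,0,0],[0,0,0],[0,0,0]], fingers=[75,75,75,75,75,75,75,75,75,75])

```text
clock: 4.32
tcp_pos: [612.3, -263.6, 255.6]
eef_rot: [-2.589, -1.77, 0.005]
contact_force: [-1.0, -0.2, -0.5]
opening: 64.2
```

```bash
python3 -c "
from h import *
plan([613.7,-263.8,258],-21.2,6)"
```

```text
t 4.32 tcp [ 612.3 -263.6  255.6] F [-1.  -0.2 -0.5] M [-0.04 -0.02 -0.02] open 64.2 J7 -0.18
total world [ 1.4 -0.2  2.4] tool [ 0.32  1.35 -2.37] rot deg [-0.35 -0.02 -0.07] dist 2.7
[[0.1, 0.2, -0.4], [0.1, 0.2, -0.4], [0.1, 0.2, -0.4], [0.1, 0.2, -0.4], [0.1, 0.2, -0.4], [0.1, 0.2, -0.4]] [-0.06 -0.   -0.01]
```

Request:
play_rows(slide=[[0,0.6,0],[0,0.5,0],[0,0,0],[0,0,0],[0,0,0],[0,0,0],[0,0,0],[0,0,0],[0,0,0],[0,0,0]], rotation=[[-0.3,0,0],[0,0,0],[0,0,0],[0,0,0],[0,0,0],[0,0,0],[0,0,0],[0,0,0],[0,0,0],[0,0,0]], fingers=[75,75,65,55,50,45,40,35,30,30], squeeze=30)

```text
clock: 5.15
tcp_pos: [614.0, -264.4, 257.7]
eef_rot: [2.591, 1.772, 0.003]
contact_force: [-0.4, -0.2, -0.2]
opening: 39.1
```

```bash
python3 -c "
from h import *
plan([613.7,-263.8,258],-21.2,6)"
```

```text
t 5.15 tcp [ 614.  -264.4  257.7] F [-0.4 -0.2 -0.2] M [ 0.01 -0.   -0.  ] open 39.1 J7 -0.18
total world [-0.3  0.6  0.3] tool [ 0.43 -0.49 -0.3 ] rot deg [ 0.19 -0.02 -0.08] dist 0.7
[[0.1, -0.1, -0.1], [0.1, -0.1, -0.1], [0.1, -0.1, -0.1], [0.1, -0.1, -0.1], [0.1, -0.1, -0.0], [0.1, -0.1, -0.0]] [ 0.03 -0.   -0.01]
```

Request:
play_rows(slide=[[0,0,-2],[0,0,-5],[0,0,-10],[0,0,-18],[0,0,-25],[0,0,-28],[0,0,-28],[0,0,-22],[0,0,-14],[0,0,-6]], rotation=[[0,0,0],[0,0,0],[0,0,0],[0,0,0],[0,0,0],[0,0,0],[0,0,0],[0,0,0],[0,0,0],[0,0,0]], fingers=[30,30,30,30,30,30,30,30,30,30])

```text
clock: 5.98
tcp_pos: [612.0, -263.6, 425.1]
eef_rot: [-2.591, -1.772, 0.002]
contact_force: [0.3, 0.0, -1.8]
opening: 39.2
```

```bash
python3 - <<'E'
from h import *
plan([528.1,-99.6,430],-21.2,10)
# the wells in the first wrist picture
d=np.load("pics/w1.npz"); W=d["W"]
m=((np.abs(W[...,2]-70)<5)).astype(np.uint8); m[130:]=0; m[:,235:]=0
n,l,st,_=cv2.connectedComponentsWithStats(m);k=1+st[1:,4].argmax();P=W[l==k];print(st[k],np.median(P[:,2]))
inn=((l!=k)&(np.arange(480)[:,None]<115)&(np.arange(480)[:,None]>20)&(np.arange(640)[None]>100)&(np.arange(640)[None]<190)).astype(np.uint8)
n,l2,st2,_=cv2.connectedComponentsWithStats(inn);j=1+st2[1:,4].argmax()
ring=(cv2.dilate((l2==j).astype(np.uint8),np.ones((3,3)))>0)&(l==k)
print(cv2.fitEllipse(W[ring][:,:2].astype(np.float32)),ring.sum())
E
```

```text
t 5.98 tcp [ 612.  -263.6  425.1] F [ 0.3  0.  -1.8] M [ 0.01 -0.06 -0.02] open 39.2 J7 -0.14
total world [-83.9 164.    4.9] tool [ 122.44 -137.63   -4.42] rot deg [-0.17 -0.02 -0.05] dist 184.3
[[12.2, -13.8, -0.4], [12.2, -13.8, -0.4], [12.2, -13.8, -0.5], [12.2, -13.8, -0.5], [12.2, -13.8, -0.5], [12.2, -13.8, -0.5], [12.3, -13.8, -0.5], [12.3, -13.8, -0.5], [12.3, -13.8, -0.5], [12.3, -13.8, -0.5]] [-0.02 -0.   -0.  ]
[   49     0   184   130 18642] 70.0738259374285
((529.1954956054688, -100.45826721191406), (44.274932861328125, 44.50739669799805), 52.329891204833984) 276
```

Request:
play_rows(slide=[[4,-5,0],[10,-11,0],[16,-18,0],[20,-22,0],[20,-22,0],[18,-20,0],[13,-15,0],[8,-9,0],[4,-5,0],[2,-2,0]], rotation=[[0,0,0],[0,0,0],[0,0,0],[0,0,0],[0,0,0],[0,0,0],[0,0,0],[0,0,0],[0,0,0],[0,0,0]], fingers=[30,30,30,30,30,30,30,30,30,30])

```text
clock: 6.82
tcp_pos: [520.6, -96.5, 418.5]
eef_rot: [-2.58, -1.768, 0.021]
contact_force: [-0.8, 1.1, -1.6]
opening: 39.4
```

```bash
python3 - <<'E'
from h import *
plan([528.6,-100,370],-21.2,6)
s=bot.snapshot("wrist"); W=world(s); np.savez("pics/w2",W=W,c=s["color"]); save("w2.png",s["color"])
E
```

```text
t 6.82 tcp [520.6 -96.5 418.5] F [-0.8  1.1 -1.6] M [-0.07 -0.01 -0.01] open 39.4 J7 -0.38
total world [  8.   -3.5 -48.5] tool [-0.21  9.61 48.3 ] rot deg [-1.09  0.2   0.05] dist 49.3
[[-0.0, 1.6, 8.1], [-0.0, 1.6, 8.1], [-0.0, 1.6, 8.1], [-0.0, 1.5, 8.1], [-0.1, 1.5, 8.1], [-0.1, 1.5, 8.1]] [-0.18  0.03  0.01]
```

View pics/w2.png

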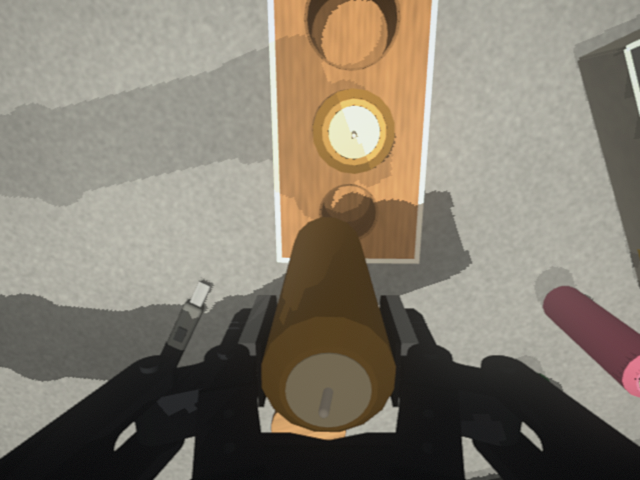

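The wrist view shows the held candle from (328,390) down to its foot near (335,225), in front of well_40 at (349,207). The packed pillar is at (354,132) and the near carton edge is at v≈262. I'll measure the candle's cylinder and the carton from this one picture.

```bash
cat >> h.py <<'E'
from scipy.optimize import least_squares
th=np.radians(68.8); CY=np.array([np.cos(th),np.sin(th)]); CX=np.array([np.sin(th),-np.cos(th)])
def rim(W,box,r):
    v0,v1,u0,u1=box; Z=W[v0:v1,u0:u1]; top=(np.abs(Z[...,2]-70)<3)
    low=(Z[...,2]<66)
    e=(cv2.dilate(low.astype(np.uint8),np.ones((3,3)))>0)&top
    P=Z[e][:,:2]; f=least_squares(lambda p:np.hypot(P[:,0]-p[0],P[:,1]-p[1])-p[2],[*P.mean(0),r],loss="soft_l1"); return f.x.round(2),len(P)
def edges(W,box):
    v0,v1,u0,u1=box; Z=W[v0:v1,u0:u1]; P=Z[np.abs(Z[...,2]-70)<3][:,:2]
    c=P@CX; return np.percentile(c,[.3,99.7]).round(1), np.percentile(P@CY,[.3,99.7]).round(1)
def axis(P,r):
    f=lambda p:np.linalg.norm(np.cross(P-np.array([p[0],p[1],0]),np.array([p[2],p[3],1])/np.linalg.norm([p[2],p[3],1])),axis=1)-r
    s=least_squares(f,[P[:,0].mean(),P[:,1].mean(),0,0],loss="soft_l1",f_scale=1); return s.x,np.median(abs(s.fun))
E
python3 - <<'E'
from h import *
W=np.load("pics/w2.npz")["W"]
print("w40",rim(W,(178,214,318,380),24),"w60",rim(W,(0,78,300,405),34))
print("edges",edges(W,(0,250,240,450)))
w=rim(W,(0,78,300,405),34)[0][:2]; print("w60 along CX,CY",w@CX,w@CY)
Z=W[225:370,265:395]; P=Z[(Z[...,2]>150)&(Z[...,2]<290)]; print(len(P),P.min(0),P.max(0))
x,res=axis(P,20); print(x,res)
for z in(160,290): print(z,x[:2]+z*x[2:])
st=bot.state();Rm=R.from_rotvec(st["eef_rot"]);print("tool z",Rm.as_matrix()[:,2], "tool pt at 257.7/105", Rm.apply([[0,0,257.7],[0,0,127]])+st["tcp_pos"])
E
```

```text
w40 (array([529.09, -98.91,  22.31]), 108) w60 (array([579.7 ,  31.  ,  32.05]), 217)
edges (array([470.4, 588. ]), array([ 69.2, 250. ]))
w60 along CX,CY 529.2577458920875 238.53580111426987
12974 [498.65432411 -99.42065263 162.27482927] [543.99064541 -74.27301668 289.99981983]
[ 5.11771294e+02 -9.05068667e+01  2.07299377e-02 -1.92287013e-02] 0.49789988420156917
160 [515.08808363 -93.58345896]
290 [517.78297554 -96.08319013]
tool z [-0.01918107  0.00399311 -0.99980805] tool pt at 257.7/105 [[515.7531254  -95.29616509 160.80649681]
 [518.2600908  -95.81806419 291.48140926]]
```

```bash
cat >> h.py <<'E'
def sees(p,tilt=(0,0)):
    """jaw-relative: candle foot b and axis in tool coords given cylinder fit x at height zf"""
def place(b,ax,goal,n,yaw=-21.2):
    """b: foot centre in tool frame, ax: candle's up axis in tool frame; goal: world foot centre"""
    st=bot.state(); R0=R.from_rotvec(st["eef_rot"])
    a=np.radians(yaw); y=np.array([np.cos(a),np.sin(a),0]); z=np.array([0,0,-1.])
    R1=R.from_matrix(np.stack([np.cross(y,z),y,z],1)); up=R1.apply(ax)
    R1=R.align_vectors([[0,0,1]],[up])[0]*R1
    foot=R0.apply(b)+st["tcp_pos"]; d=np.array(goal)-R1.apply(b)-st["tcp_pos"]
    print("t",round(st["clock"],2),"tcp",st["tcp_pos"].round(1),"foot",foot.round(1),"err",(np.array(goal)-foot).round(1),"up",R0.apply(ax).round(4),"F",st["contact_force"].round(1),"open",round(st["opening"],1))
    print("slide tool",R0.inv().apply(d).round(1),"rot",np.degrees((R0.inv()*R1).as_rotvec()).round(2))
E
python3 - <<'E'
from h import *
W=np.load("pics/w1.npz")["W"]
for n,b in(("p40",(200,245,300,375)),("pink",(190,235,405,505))):
    Z=W[b[0]:b[1],b[2]:b[3]];P=Z[(Z[...,2]>15)&(Z[...,2]<115)]; x,r=axis(P,20);print(n,x.round(4),r)
st=bot.state();R0=R.from_rotvec(st["eef_rot"])
up=np.array([.0207,-.0192,1]);up/=np.linalg.norm(up)
foot=np.array([515.1,-93.6,160.8]); b=R0.inv().apply(foot-st["tcp_pos"]); ax=R0.inv().apply(up)
print(b,ax); np.savez("c40",b=b,ax=ax)
place(b,ax,[529.1,-98.9,120],6)
E
```

```text
p40 [ 6.133813e+02 -2.642156e+02  1.600000e-03 -4.000000e-04] 0.12838259707142186
pink [ 6.978255e+02 -2.829965e+02  8.000000e-04 -7.000000e-04] 0.15639315628128259
[  1.34651179  -1.22058657 257.72579617] [-0.01363098  0.00689381 -0.99988333]
t 6.87 tcp [520.7 -96.3 418.5] foot [515.1 -93.6 160.8] err [ 14.   -5.3 -40.8] up [ 0.0207 -0.0192  0.9996] F [-0.9  1.2 -1.8] open 39.5
slide tool [ 2.9  9.  40.6] rot [-1.5  -0.6   0.07]
```

```bash
python3 - <<'E'
from h import *
D=np.load("pics/w2.npz");W=D["W"];c=D["c"].astype(int)
st=bot.state();R0=R.from_rotvec(st["eef_rot"])
for zr in((165,235),(165,215),(180,250)):
    Z=W[225:370,265:395];C=c[225:370,265:395]
    P=Z[(Z[...,2]>zr[0])&(Z[...,2]<zr[1])&(C[...,0]>C[...,2]+25)]
    T=R0.inv().apply(P-st["tcp_pos"]);x,r=axis(T*[1,1,1],20)
    print(len(P),x.round(4),r,"foot in tool",(x[:2]+257.7*x[2:]).round(2))
E
```

```text
2618 [ 4.670e-01  3.398e-01 -3.000e-04 -6.100e-03] 0.13262797012103178 foot in tool [ 0.4  -1.23]
1491 [ 0.6924  0.2248 -0.0013 -0.0056] 0.12746721512485948 foot in tool [ 0.37 -1.22]
3570 [ 4.948e-01  3.844e-01 -4.000e-04 -6.300e-03] 0.13681556234484482 foot in tool [ 0.4  -1.24]
```

```bash
python3 - <<'E'
from h import *
np.savez("c40",b=[.4,-1.23,257.7],ax=[.0004,.0061,-1])
c=np.load("c40.npz"); place(c["b"],c["ax"],[529.1,-98.9,90],6)
E
```

```text
t 6.87 tcp [520.7 -96.3 418.5] foot [514.8 -94.5 160.8] err [ 14.3  -4.4 -70.8] up [ 0.025  -0.0058  0.9997] F [-0.9  1.2 -1.8] open 39.5
slide tool [ 0.4  9.8 70.6] rot [-1.46  0.21  0.06]
```

Request:
play_rows(slide=[[0,2,1],[0,2,3],[0,2,6],[0,1,8],[0,1,9],[0,0,8],[0,0,6],[0,0,4],[0,0,2],[0,0,0]], rotation=[[-0.5,0.1,0],[-0.5,0.1,0],[-0.4,0,0],[0,0,0],[0,0,0],[0,0,0],[0,0,0],[0,0,0],[0,0,0],[0,0,0]], fingers=[30,30,30,30,30,30,30,30,30,30])

```text
clock: 7.7
tcp_pos: [531.7, -106.1, 364.3]
eef_rot: [2.594, 1.759, 0.006]
contact_force: [-0.8, 0.5, -1.5]
opening: 39.0
```

```bash
python3 - <<'E'
from h import *
c=np.load("c40.npz"); place(c["b"],c["ax"],[529.1,-98.9,90],6)
E
```

```text
t 7.7 tcp [ 531.7 -106.1  364.3] foot [ 532.6 -106.4  106.6] err [ -3.5   7.5 -16.6] up [-0.0015  0.0025  1.    ] F [-0.8  0.5 -1.5] open 39.0
slide tool [ 5.2 -5.6 16.5] rot [ 0.13  0.11 -0.51]
```

Request:
play_rows(slide=[[1,-1,0],[1,-1,1],[1,-1,1],[1,-1,1],[0,0,1],[0,0,1],[0,0,0],[0,0,0],[0,0,0],[0,0,0]], rotation=[[0,0,-0.3],[0,0,-0.2],[0,0,0],[0,0,0],[0,0,0],[0,0,0],[0,0,0],[0,0,0],[0,0,0],[0,0,0]], fingers=[30,30,30,30,30,30,30,30,30,30])

```text
clock: 8.53
tcp_pos: [529.7, -99.7, 360.3]
eef_rot: [2.582, 1.772, 0.01]
contact_force: [0.1, 0.5, -0.3]
opening: 38.8
```

```bash
python3 - <<'E'
from h import *
c=np.load("c40.npz"); place(c["b"],c["ax"],[529.1,-98.9,80],6)
E
```

```text
t 8.53 tcp [529.7 -99.7 360.3] foot [ 531.4 -100.1  102.7] err [ -2.3   1.2 -22.7] up [-0.0049  0.0029  1.    ] F [ 0.1  0.5 -0.3] open 38.8
slide tool [ 0.1 -1.4 22.6] rot [0.32 0.05 0.11]
```

Request:
play_rows(slide=[[0,-0.5,1],[0,-0.5,2],[0,-0.2,3],[0,0,4],[0,0,4],[0,0,3],[0,0,2],[0,0,1],[0,0,0],[0,0,0]], rotation=[[0.2,0,0.1],[0.1,0,0],[0,0,0],[0,0,0],[0,0,0],[0,0,0],[0,0,0],[0,0,0],[0,0,0],[0,0,0]], fingers=[30,30,30,30,30,30,30,30,30,30])

```text
clock: 9.37
tcp_pos: [528.5, -99.5, 337.5]
eef_rot: [2.589, 1.772, 0.003]
contact_force: [-0.1, 0.4, -1.5]
opening: 39.1
```

```bash
cat >> h.py <<'E'
def measure(name,box,r,L,zr):
    """held candle's foot in tool frame, from a wrist picture; zr: range along tool z"""
    st=bot.state();R0=R.from_rotvec(st["eef_rot"]);s=bot.snapshot("wrist");save(name+".png",s["color"]);W=world(s);np.savez("pics/"+name,W=W,c=s["color"])
    v0,v1,u0,u1=box;C=s["color"].astype(int)[v0:v1,u0:u1];T=R0.inv().apply(W[v0:v1,u0:u1].reshape(-1,3)-st["tcp_pos"]).reshape(v1-v0,u1-u0,3)
    P=T[(T[...,2]>zr[0])&(T[...,2]<zr[1])&(C[...,0]>C[...,2]+25)&(np.hypot(T[...,0],T[...,1])<r+6)]
    x,res=axis(P,r);print("candle",len(P),x.round(4),round(res,2),"foot in tool",(x[:2]+L*x[2:]).round(2))
    return W
E
python3 - <<'E'
from h import *
c=np.load("c40.npz"); place(c["b"],c["ax"],[529.1,-98.9,60],6)
W=measure("w3",(180,400,240,420),20,257.7,(185,252))
E
```

```text
t 9.37 tcp [528.5 -99.5 337.5] foot [528.6 -99.4  79.8] err [  0.5   0.5 -19.8] up [1.7e-03 6.0e-04 1.0e+00] F [-0.1  0.4 -1.5] open 39.1
slide tool [ 0.3 -0.1 19.8] rot [-0.08  0.07 -0.02]
candle 2728 [ 4.549e-01  4.532e-01 -3.000e-04 -6.500e-03] 0.14 foot in tool [ 0.38 -1.22]
```

View pics/w3.png

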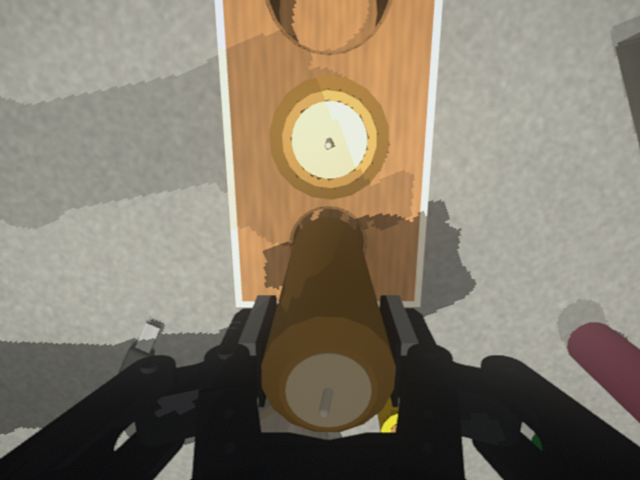

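The foot is hanging over well_40, whose rim arc runs from (293,235) over (328,207) to (366,235). The arc looks evenly placed around it. I'll check that with numbers.

```bash
python3 - <<'E'
from h import *
W=np.load("pics/w3.npz")["W"]
e=edges(W,(0,290,200,445))
v=W[200:240,285:375]; P=v[np.abs(v[...,2]-70)<3]
# innermost top-level points about the expected centre, per angle
best=None
for dx in np.arange(-3,3.1,.25):
  for dy in np.arange(-3,3.1,.25):
    r=np.sort(np.hypot(P[:,0]-529.1-dx,P[:,1]+98.9-dy))[20:60]
    ok=r.mean()
    if best is None or ok>best[0]: pass
print("edges CX mid",e[0],e[0].mean(),"w40 guess CX,CY",np.array([529.1,-98.9])@CX,np.array([529.1,-98.9])@CY, "far -y edge",e[1][0],"-> w40 CY",e[1][0]+42)
print("foot CX,CY",np.array([528.6,-99.4])@CX,np.array([528.6,-99.4])@CY)
print(rim(W,(200,240,285,375),22))
E
```

```text
edges CX mid [470.7 588.3] 529.5 w40 guess CX,CY 529.0571932042465 99.12873609022095 far -y edge 69.2 -> w40 CY 111.2
foot CX,CY 528.7718435886798 98.48176190457217
(array([529.27, -99.49,  22.29]), 128)
```

Request:
play_rows(slide=[[0.2,0.2,0.5],[0.1,0.2,1],[0,0,1.5],[0,0,2],[0,0,2],[0,0,2],[0,0,2],[0,0,1.5],[0,0,1],[0,0,0.5]], rotation=[[0,0,0],[0,0,0],[0,0,0],[0,0,0],[0,0,0],[0,0,0],[0,0,0],[0,0,0],[0,0,0],[0,0,0]], fingers=[30,30,30,30,30,30,30,30,30,30])

```text
clock: 10.25
tcp_pos: [529.5, -99.5, 322.7]
eef_rot: [2.588, 1.771, 0.005]
contact_force: [0.5, 0.8, -1.2]
opening: 39.1
```

```bash
python3 - <<'E'
from h import *
c=np.load("c40.npz"); place(c["b"],c["ax"],[529.2,-99.2,10],6)
E
```

```text
t 10.25 tcp [529.5 -99.5 322.7] foot [529.9 -99.3  65. ] err [ -0.7   0.1 -55. ] up [1.e-04 9.e-04 1.e+00] F [ 0.5  0.8 -1.2] open 39.1
slide tool [-0.3 -1.  55. ] rot [ 0.01  0.05 -0.03]
```

Request:
play_rows(slide=[[0,-0.3,1.5],[0,-0.2,2.5],[0,0,3],[0,0,3],[0,0,3],[0,0,3],[0,0,3],[0,0,2.5],[0,0,2],[0,0,1]], rotation=[[0,0,0],[0,0,0],[0,0,0],[0,0,0],[0,0,0],[0,0,0],[0,0,0],[0,0,0],[0,0,0],[0,0,0]], fingers=[30,30,30,30,30,30,30,30,30,30])

```text
clock: 11.08
tcp_pos: [529.2, -99.3, 295.4]
eef_rot: [2.588, 1.771, 0.005]
contact_force: [0.0, 1.2, -1.8]
opening: 39.1
```

```bash
python3 - <<'E'
from h import *
c=np.load("c40.npz"); place(c["b"],c["ax"],[529.2,-99.2,10],6)
E
```

```text
t 11.08 tcp [529.2 -99.3 295.4] foot [529.7 -99.2  37.7] err [ -0.5  -0.  -27.7] up [2.e-04 8.e-04 1.e+00] F [ 0.   1.2 -1.8] open 39.1
slide tool [-0.4 -0.6 27.7] rot [ 0.    0.05 -0.03]
```

Request:
play_rows(slide=[[0,-0.2,1.5],[0,-0.1,2.5],[0,0,2.5],[0,0,2.5],[0,0,2.5],[0,0,2.5],[0,0,2],[0,0,1.5],[0,0,1],[0,0,0.5]], rotation=[[0,0,0],[0,0,0],[0,0,0],[0,0,0],[0,0,0],[0,0,0],[0,0,0],[0,0,0],[0,0,0],[0,0,0]], fingers=[30,30,30,30,30,30,30,30,30,30])

```text
clock: 11.92
tcp_pos: [529.3, -99.3, 274.3]
eef_rot: [2.588, 1.771, 0.005]
contact_force: [0.7, 0.3, -1.6]
opening: 39.3
```

```bash
python3 - <<'E'
from h import *
c=np.load("c40.npz"); place(c["b"],c["ax"],[529.2,-99.2,10],6)
E
```

```text
t 11.92 tcp [529.3 -99.3 274.3] foot [529.8 -99.1  16.6] err [-0.6 -0.1 -6.6] up [-1.e-04  8.e-04  1.e+00] F [ 0.7  0.3 -1.6] open 39.3
slide tool [-0.5 -0.5  6.6] rot [ 0.02  0.04 -0.02]
```

Request:
play_rows(slide=[[0,-0.1,0.5],[0,0,0.5],[0,0,0.5],[0,0,0.5],[0,0,0.5],[0,0,0.5],[0,0,0.5],[0,0,0.5],[0,0,0.4],[0,0,0.4]], rotation=[[0,0,0],[0,0,0],[0,0,0],[0,0,0],[0,0,0],[0,0,0],[0,0,0],[0,0,0],[0,0,0],[0,0,0]], fingers=[30,30,30,30,30,30,30,30,30,30])

```text
clock: 12.75
tcp_pos: [529.4, -99.3, 269.4]
eef_rot: [2.588, 1.771, 0.006]
contact_force: [-0.4, 0.4, -0.9]
opening: 39.4
```

Request:
play_rows(slide=[[0,0,0.3],[0,0,0.3],[0,0,0.3],[0,0,0.2],[0,0,0],[0,0,0],[0,0,0],[0,0,0],[0,0,0],[0,0,0]], rotation=[[0,0,0],[0,0,0],[0,0,0],[0,0,0],[0,0,0],[0,0,0],[0,0,0],[0,0,0],[0,0,0],[0,0,0]], fingers=[30,30,30,30,30,30,30,30,30,30])

```text
clock: 13.58
tcp_pos: [529.5, -99.3, 268.1]
eef_rot: [2.588, 1.771, 0.006]
contact_force: [-0.4, 0.3, -1.0]
opening: 39.3
```

```bash
python3 - <<'E'
from h import *
c=np.load("c40.npz"); place(c["b"],c["ax"],[529.2,-99.2,10],6)
E
```

```text
t 13.58 tcp [529.5 -99.3 268.1] foot [530.2 -99.2  10.4] err [-1.  -0.  -0.4] up [-1.e-03  9.e-04  1.e+00] F [-0.4  0.3 -1. ] open 39.3
slide tool [-0.5 -0.6  0.3] rot [ 0.07  0.03 -0.03]
```

Request:
play_rows(slide=[[0,-0.1,0.2],[0,0,0.2],[0,0,0.2],[0,0,0],[0,0,0],[0,0,0],[0,0,0],[0,0,0],[0,0,0],[0,0,0]], rotation=[[0,0,0],[0,0,0],[0,0,0],[0,0,0],[0,0,0],[0,0,0],[0,0,0],[0,0,0],[0,0,0],[0,0,0]], fingers=[30,30,30,30,30,30,30,30,30,30])

```text
clock: 14.42
tcp_pos: [529.5, -99.2, 267.6]
eef_rot: [2.587, 1.771, 0.007]
contact_force: [-1.5, 0.5, -0.8]
opening: 39.4
```

```bash
python3 - <<'E'
from h import *
c=np.load("c40.npz"); place(c["b"],c["ax"],[529.2,-99.2,10],6)
print(bot.state()["wrist_torque"])
s=bot.snapshot("top"); W=world(s); print("F",bot.state()["contact_force"])
s=bot.snapshot("top"); print("F",bot.state()["contact_force"])
E
```

```text
t 14.42 tcp [529.5 -99.2 267.6] foot [530.3 -99.1   9.9] err [-1.1 -0.1  0.1] up [-0.0014  0.001   1.    ] F [-1.5  0.5 -0.8] open 39.4
slide tool [-0.6 -0.6 -0.1] rot [ 0.09  0.02 -0.02]
[ 0.03241751 -0.02496414 -0.00732666]
F [-0.36301412  0.40138728 -0.59534224]
F [ 0.01636338  0.05961164 -0.61295902]
```

Request:
play_rows(slide=[[0,0,0.2],[0,0,0.2],[0,0,0.2],[0,0,0.2],[0,0,0],[0,0,0],[0,0,0],[0,0,0],[0,0,0],[0,0,0]], rotation=[[0,0,0],[0,0,0],[0,0,0],[0,0,0],[0,0,0],[0,0,0],[0,0,0],[0,0,0],[0,0,0],[0,0,0]], fingers=[30,30,30,30,30,30,30,30,30,30])

```text
clock: 15.35
tcp_pos: [529.5, -99.1, 267.6]
eef_rot: [2.587, 1.771, 0.006]
contact_force: [-0.4, 0.2, 1.7]
opening: 39.4
```

```bash
python3 - <<'E'
from h import *
c=np.load("c40.npz"); place(c["b"],c["ax"],[529.2,-99.2,10],6)
F=[]
for i in range(3): bot.snapshot("top"); F.append(bot.state()["contact_force"])
print(np.mean(F,0),bot.state()["tcp_pos"])
E
```

```text
t 15.35 tcp [529.5 -99.1 267.6] foot [530.3 -99.1   9.9] err [-1.1 -0.1  0.1] up [-0.0013  0.0013  1.    ] F [-0.4  0.2  1.7] open 39.4
slide tool [-0.7 -0.6 -0.1] rot [ 0.1   0.04 -0.03]
[-0.05709311  0.08313653  0.81755728] [529.45847685 -99.16064181 267.61546193]
```

Seated: z has stopped and the force has turned slightly positive. I'll release gently and then retreat straight up.

Request:
play_rows(slide=[[0,0,0],[0,0,0],[0,0,0],[0,0,0],[0,0,0],[0,0,0],[0,0,0],[0,0,0],[0,0,0],[0,0,0]], rotation=[[0,0,0],[0,0,0],[0,0,0],[0,0,0],[0,0,0],[0,0,0],[0,0,0],[0,0,0],[0,0,0],[0,0,0]], fingers=[47,48,50,52,55,60,65,70,75,75])

```text
clock: 16.33
tcp_pos: [530.2, -99.3, 267.4]
eef_rot: [2.586, 1.77, 0.009]
contact_force: [0.0, -1.0, 0.7]
opening: 64.3
```

Request:
play_rows(slide=[[0,0,-2],[0,0,-4],[0,0,-8],[0,0,-14],[0,0,-18],[0,0,-18],[0,0,-16],[0,0,-10],[0,0,-4],[0,0,-2]], rotation=[[0,0,0],[0,0,0],[0,0,0],[0,0,0],[0,0,0],[0,0,0],[0,0,0],[0,0,0],[0,0,0],[0,0,0]], fingers=[75,75,75,75,75,75,75,75,75,75])

```text
clock: 17.17
tcp_pos: [528.5, -98.7, 371.2]
eef_rot: [2.586, 1.77, 0.009]
contact_force: [-0.0, 0.1, -0.7]
opening: 64.4
```

```bash
python3 - <<'E'
from h import *
plan([557.2,408.0,405],-21.2,14)
W=world(bot.snapshot("wrist"))
m=(W[...,2]>120)&(W[...,2]<150); n,l,st,c=cv2.connectedComponentsWithStats(m.astype(np.uint8))
for i in range(1,n):
    if st[i,4]>300:
        P=W[l==i]; print(st[i],((np.nanmax(P,0)+np.nanmin(P,0))/2).round(1),(np.nanmax(P,0)-np.nanmin(P,0)).round(1),"z",np.percentile(P[:,2],[10,50,90]).round(1))
E
```

```text
t 17.17 tcp [528.5 -98.7 371.2] F [-0.   0.1 -0.7] M [ 0.06 -0.01 -0.03] open 64.4 J7 -0.41
total world [ 28.7 506.7  33.8] tool [ 482.81 -156.25  -35.14] rot deg [ 0.54 -0.02 -0.01] dist 508.7
[[34.5, -11.2, -2.5], [34.5, -11.2, -2.5], [34.5, -11.2, -2.5], [34.5, -11.2, -2.5], [34.5, -11.2, -2.5], [34.5, -11.2, -2.5], [34.5, -11.2, -2.5], [34.5, -11.2, -2.5], [34.5, -11.2, -2.5], [34.5, -11.2, -2.4], [34.5, -11.2, -2.4], [34.5, -11.2, -2.4], [34.5, -11.2, -2.4], [34.5, -11.2, -2.4]] [ 0.04 -0.   -0.  ]
[ 277   85  100  104 8098] [553.1 -39.  141. ] [49.5 49.7 17.9] z [135.6 140.  141.3]
[ 292  218   73   76 4340] [530.7 -98.7 134.9] [39.2 39.6 29.8] z [134.  139.4 141.2]
```

Pillar_40's top is at about 140 mm, level with the packed pillar. Now to pillar_60.

Request:
play_rows(slide=[[8,-3,-3],[18,-6,-4],[28,-9,-5],[36,-11,-5],[38,-12,-4],[38,-12,-3],[38,-12,-3],[38,-12,-2],[38,-12,0],[38,-12,0]], rotation=[[0.3,0,0],[0.2,0,0],[0,0,0],[0,0,0],[0,0,0],[0,0,0],[0,0,0],[0,0,0],[0,0,0],[0,0,0]], fingers=[80,80,90,100,100,100,100,100,100,100])

```text
clock: 18.05
tcp_pos: [550.0, 238.4, 391.9]
eef_rot: [-2.608, -1.743, 0.032]
contact_force: [0.2, -0.6, 0.2]
opening: 85.3
```

```bash
python3 -c "
from h import *
plan([557.2,408.0,405],-21.2,6)"
```

```text
t 18.05 tcp [550.  238.4 391.9] F [ 0.2 -0.6  0.2] M [-0.01 -0.08  0.02] open 85.3 J7 -1.03
total world [  7.2 169.6  13.1] tool [159.26 -58.42 -14.47] rot deg [-0.89  0.82 -1.28] dist 170.3
[[26.5, -9.7, -2.4], [26.6, -9.6, -2.4], [26.6, -9.5, -2.3], [26.7, -9.4, -2.3], [26.7, -9.3, -2.3], [26.7, -9.2, -2.2]] [-0.15  0.14 -0.21]
```

Request:
play_rows(slide=[[34,-12,-3],[28,-10,-3],[22,-8,-3],[17,-6,-2],[12,-5,0],[9,-4,0],[7,-3,0],[5,-2,0],[2,-1,0],[0,0,0]], rotation=[[-0.3,0.3,-0.5],[-0.3,0.3,-0.5],[-0.3,0.2,-0.3],[0,0,0],[0,0,0],[0,0,0],[0,0,0],[0,0,0],[0,0,0],[0,0,0]], fingers=[100,100,100,100,100,100,100,100,100,100])

```text
clock: 18.88
tcp_pos: [543.1, 406.8, 393.8]
eef_rot: [-2.566, -1.796, 0.022]
contact_force: [0.1, 0.4, -0.3]
opening: 85.3
```

```bash
python3 - <<'E'
from h import *
plan([557.2,408.0,330],-21.2,6)
s=bot.snapshot("wrist"); W=world(s); save("w5.png",s["color"]); C=s["color"].astype(int)
m=(W[...,2]>15)&(W[...,2]<115)&(np.hypot(W[...,0]-557,W[...,1]-408)<45)&(C[...,0]>C[...,2]+25); x,r=axis(W[m],30); print(m.sum(),x.round(4),r)
m=(W[...,2]>120)&(W[...,2]<134)&(np.hypot(W[...,0]-557,W[...,1]-408)<45);P=W[m]; print(m.sum(),(P.max(0)+P.min(0))/2,P.max(0)-P.min(0))
E
```

```text
t 18.88 tcp [543.1 406.8 393.8] F [ 0.1  0.4 -0.3] M [-0.    0.01  0.04] open 85.3 J7 -1.21
total world [ 14.1   1.2 -63.8] tool [ 6.37 13.85 63.59] rot deg [-0.88  0.38  1.17] dist 65.4
[[1.1, 2.3, 10.6], [1.1, 2.3, 10.6], [1.1, 2.2, 10.6], [1.0, 2.2, 10.6], [1.0, 2.2, 10.6], [1.0, 2.2, 10.6]] [-0.15  0.06  0.2 ]
1091 [ 5.581950e+02  4.069258e+02  1.300000e-03 -0.000000e+00] 0.1058101412744854
7217 [558.34438033 407.24106481 126.86340703] [59.55745476 59.9904172  13.63123675]
```

Request:
play_rows(slide=[[1,2,2],[1,3,4],[1,3,7],[1,2,9],[0,1,9],[0,0,8],[0,0,6],[0,0,4],[0,0,1],[0,0,0]], rotation=[[-0.4,0.2,0.5],[-0.4,0.1,0.5],[0,0,0.2],[0,0,0],[0,0,0],[0,0,0],[0,0,0],[0,0,0],[0,0,0],[0,0,0]], fingers=[100,100,100,100,100,100,100,100,100,100])

```text
clock: 19.77
tcp_pos: [558.4, 399.6, 336.5]
eef_rot: [2.598, 1.757, -0.008]
contact_force: [0.4, -0.3, -0.2]
opening: 85.4
```

```bash
python3 -c "
from h import *
plan([558.2,407.0,330],-21.2,6)"
```

```text
t 19.77 tcp [558.4 399.6 336.5] F [ 0.4 -0.3 -0.2] M [ 0.01 -0.02  0.01] open 85.4 J7 -1.25
total world [-0.2  7.4 -6.5] tool [ 6.81 -2.99  6.45] rot deg [ 0.06  0.42 -0.66] dist 9.8
[[1.1, -0.5, 1.1], [1.1, -0.5, 1.1], [1.1, -0.5, 1.1], [1.1, -0.5, 1.1], [1.1, -0.5, 1.1], [1.1, -0.5, 1.1]] [ 0.01  0.07 -0.11]
```

Request:
play_rows(slide=[[1.2,-0.6,0],[1.3,-0.6,0],[1.2,-0.6,1],[1.2,-0.5,2],[0.6,0,3],[0,0,4],[0,0,4],[0,0,2],[0,0,1],[0,0,0]], rotation=[[0,0.2,-0.4],[0,0.2,-0.2],[0,0,0],[0,0,0],[0,0,0],[0,0,0],[0,0,0],[0,0,0],[0,0,0],[0,0,0]], fingers=[100,100,100,100,100,100,100,100,100,100])

```text
clock: 20.6
tcp_pos: [558.1, 407.5, 319.4]
eef_rot: [-2.591, -1.777, -0.006]
contact_force: [0.6, -0.9, 0.3]
opening: 85.2
```

```bash
python3 -c "
from h import *
plan([558.2,407.0,260],-21.2,6)"
```

```text
t 20.6 tcp [558.1 407.5 319.4] F [ 0.6 -0.9  0.3] M [0.01 0.01 0.02] open 85.2 J7 -1.25
total world [  0.1  -0.5 -59.4] tool [-0.67  0.14 59.35] rot deg [ 0.12 -0.2   0.09] dist 59.4
[[-0.1, 0.0, 9.9], [-0.1, 0.0, 9.9], [-0.1, 0.0, 9.9], [-0.1, 0.0, 9.9], [-0.1, 0.0, 9.9], [-0.1, 0.0, 9.9]] [ 0.02 -0.03  0.01]
```

Request:
play_rows(slide=[[-0.3,0,4],[-0.2,0,8],[0,0,10],[0,0,10],[0,0,9],[0,0,8],[0,0,6],[0,0,4],[0,0,2],[0,0,0.5]], rotation=[[0.1,-0.2,0],[0,0,0],[0,0,0],[0,0,0],[0,0,0],[0,0,0],[0,0,0],[0,0,0],[0,0,0],[0,0,0]], fingers=[100,100,100,100,100,100,100,100,100,100])

```text
clock: 21.43
tcp_pos: [557.7, 406.3, 249.3]
eef_rot: [2.59, 1.776, -0.005]
contact_force: [0.0, -0.8, 0.4]
opening: 85.1
```

```bash
python3 -c "
from h import *
plan([558.2,407.0,252],-21.2,6)"
```

```text
t 21.43 tcp [557.7 406.3 249.3] F [ 0.  -0.8  0.4] M [-0.02 -0.01 -0.01] open 85.1 J7 -1.27
total world [0.5 0.7 2.7] tool [ 0.79  0.26 -2.69] rot deg [-0.07  0.18  0.07] dist 2.8
[[0.1, 0.0, -0.4], [0.1, 0.0, -0.4], [0.1, 0.0, -0.4], [0.1, 0.0, -0.4], [0.1, 0.0, -0.4], [0.1, 0.0, -0.4]] [-0.01  0.03  0.01]
```

Request:
play_rows(slide=[[0.3,0.2,-1],[0.3,0,-0.5],[0,0,0],[0,0,0],[0,0,0],[0,0,0],[0,0,0],[0,0,0],[0,0,0],[0,0,0]], rotation=[[0,0.1,0],[0,0,0],[0,0,0],[0,0,0],[0,0,0],[0,0,0],[0,0,0],[0,0,0],[0,0,0],[0,0,0]], fingers=[95,90,85,80,75,70,65,60,55,50], squeeze=35)

```text
clock: 22.27
tcp_pos: [558.7, 407.5, 253.0]
eef_rot: [-2.59, -1.776, -0.004]
contact_force: [-0.2, 0.0, -0.2]
opening: 59.2
```

```bash
python3 -c "
from h import *
plan([558.2,407.0,252],-21.2,6)"
```

```text
t 22.27 tcp [558.7 407.5 253. ] F [-0.2  0.  -0.2] M [ 0.03  0.01 -0.01] open 59.2 J7 -1.27
total world [-0.5 -0.5 -1. ] tool [-0.71 -0.31  1.05] rot deg [ 0.04 -0.15  0.07] dist 1.3
[[-0.1, -0.1, 0.2], [-0.1, -0.1, 0.2], [-0.1, -0.1, 0.2], [-0.1, -0.1, 0.2], [-0.1, -0.1, 0.2], [-0.1, -0.1, 0.2]] [ 0.01 -0.02  0.01]
```

Request:
play_rows(slide=[[0,0,-2],[0,0,-5],[0,0,-10],[0,0,-17],[0,0,-22],[0,0,-24],[0,0,-24],[0,0,-18],[0,0,-10],[0,0,-4]], rotation=[[0,0,0],[0,0,0],[0,0,0],[0,0,0],[0,0,0],[0,0,0],[0,0,0],[0,0,0],[0,0,0],[0,0,0]], fingers=[50,50,50,50,50,50,50,50,50,50])

```text
clock: 23.1
tcp_pos: [555.9, 404.5, 392.2]
eef_rot: [2.589, 1.777, -0.023]
contact_force: [0.7, 0.2, -3.4]
opening: 58.8
```

```bash
python3 -c "
from h import *
plan([579.7,30.7,400],-21.2,12)"
```

```text
t 23.1 tcp [555.9 404.5 392.2] F [ 0.7  0.2 -3.4] M [ 0.03 -0.04 -0.03] open 58.8 J7 -1.22
total world [  23.8 -373.8    7.8] tool [-340.23  156.71   -4.68] rot deg [-0.41  0.72  0.11] dist 374.6
[[-28.4, 13.1, -0.4], [-28.4, 13.1, -0.4], [-28.3, 13.1, -0.4], [-28.3, 13.1, -0.5], [-28.3, 13.1, -0.5], [-28.3, 13.1, -0.5], [-28.3, 13.1, -0.5], [-28.3, 13.1, -0.5], [-28.3, 13.1, -0.6], [-28.3, 13.1, -0.6], [-28.3, 13.1, -0.6], [-28.3, 13.1, -0.6]] [-0.03  0.06  0.01]
```

Request:
play_rows(slide=[[-6,3,-1],[-15,7,-1],[-26,12,-1],[-35,16,-1],[-37,17,-1],[-37,17,-1],[-36,17,-1],[-32,15,0],[-25,12,0],[-18,8,0]], rotation=[[-0.2,0.3,0],[-0.2,0.3,0],[0,0,0],[0,0,0],[0,0,0],[0,0,0],[0,0,0],[0,0,0],[0,0,0],[0,0,0]], fingers=[50,50,50,50,50,50,50,50,50,50])

```text
clock: 23.93
tcp_pos: [569.2, 93.6, 388.8]
eef_rot: [-2.58, -1.785, 0.029]
contact_force: [-0.3, -1.0, -3.9]
opening: 58.7
```

```bash
python3 -c "
from h import *
plan([579.7,30.7,400],-21.2,12)"
```

```text
t 23.93 tcp [569.2  93.6 388.8] F [-0.3 -1.  -3.9] M [ 0.05 -0.07  0.02] open 58.7 J7 -0.75
total world [ 10.5 -62.9  11.2] tool [-55.25  31.83 -10.94] rot deg [-0.83  0.73  0.56] dist 64.7
[[-4.6, 2.7, -0.9], [-4.6, 2.7, -0.9], [-4.6, 2.7, -0.9], [-4.6, 2.7, -0.9], [-4.6, 2.7, -0.9], [-4.6, 2.7, -0.9], [-4.6, 2.7, -0.9], [-4.6, 2.7, -0.9], [-4.6, 2.7, -0.9], [-4.6, 2.7, -0.9], [-4.6, 2.7, -0.9], [-4.6, 2.7, -0.9]] [-0.07  0.06  0.05]
```

Request:
play_rows(slide=[[-10,7,-3],[-7,6,-3],[-5,4,-3],[-3,3,-2],[-2,2,0],[-1,1,0],[0,0,0],[0,0,0],[0,0,0],[0,0,0]], rotation=[[-0.4,0.3,0.2],[-0.4,0.3,0.2],[0,0,0.1],[0,0,0],[0,0,0],[0,0,0],[0,0,0],[0,0,0],[0,0,0],[0,0,0]], fingers=[50,50,50,50,50,50,50,50,50,50])

```text
clock: 24.77
tcp_pos: [576.7, 46.8, 394.8]
eef_rot: [-2.599, -1.763, 0.026]
contact_force: [0.6, 1.0, -4.0]
opening: 59.1
```

```bash
python3 - <<'E'
from h import *
plan([579.7,30.7,400],-21.2,6)
W=measure("w6",(150,440,200,460),30,253,(178,248))
print("edges",edges(W,(0,250,220,460)))
E
```

```text
t 24.77 tcp [576.7  46.8 394.8] F [ 0.6  1.  -4. ] M [ 0.04 -0.02 -0.03] open 59.1 J7 -0.69
total world [  3.  -16.1   5.2] tool [-13.95   8.73  -5.11] rot deg [-0.59  0.76 -0.51] dist 17.2
[[-2.3, 1.5, -0.9], [-2.3, 1.5, -0.9], [-2.3, 1.5, -0.9], [-2.3, 1.4, -0.9], [-2.3, 1.4, -0.9], [-2.3, 1.4, -0.9]] [-0.1   0.13 -0.08]
candle 3516 [-0.0484 -0.2526 -0.0013 -0.0023] 0.12 foot in tool [-0.38 -0.84]
edges (array([470.9, 588.4]), array([227.4, 380.5]))
```

View pics/w6.png

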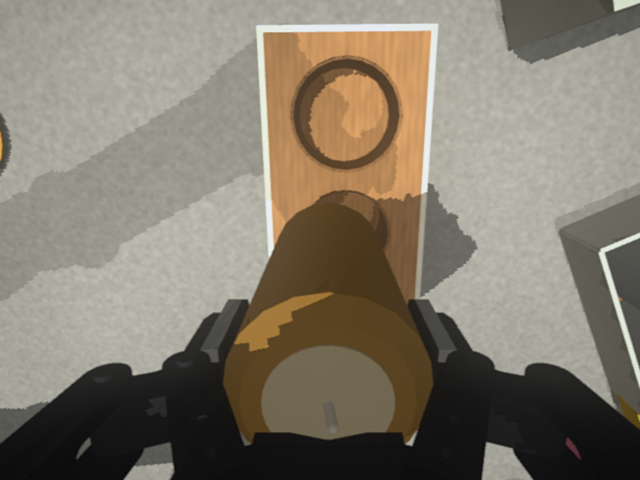

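The held wide candle's foot is near (330,205). Well_60 peeks out behind it at (360,205), and the empty well_70 is at (346,110).

```bash
python3 - <<'E'
from h import *
W=np.load("pics/w6.npz")["W"]
w70=rim(W,(50,175,280,415),37); print(w70,"-> w60",w70[0][:2]-85*CY, "partial w60",rim(W,(185,225,300,392),32))
np.savez("c60",b=[-.38,-.84,253],ax=[.0013,.0023,-1])
c=np.load("c60.npz"); place(c["b"],c["ax"],[579.5,30.8,110],6)
E
```

```text
(array([610.8 , 110.35,  36.99]), 379) -> w60 [580.06191154  31.1024769 ] partial w60 (array([580.09,  31.39,  32.15]), 114)
t 24.82 tcp [576.7  47.  394.8] foot [572.1  44.8 141.9] err [  7.4 -14.  -31.9] up [0.0171 0.0088 0.9998] F [-0.1  0.4 -3.5] open 58.9
slide tool [-13.5   9.2  31.9] rot [-0.72  0.83 -0.5 ]
```

Request:
play_rows(slide=[[-2,1,0],[-3,2,0],[-3,2,1],[-2,2,2],[-1,1,3],[0,0,4],[0,0,4],[0,0,3],[0,0,2],[0,0,0]], rotation=[[-0.3,0.3,-0.2],[-0.3,0.3,-0.2],[-0.1,0.2,-0.1],[0,0,0],[0,0,0],[0,0,0],[0,0,0],[0,0,0],[0,0,0],[0,0,0]], fingers=[50,50,50,50,50,50,50,50,50,50])

```text
clock: 25.65
tcp_pos: [580.3, 32.8, 373.2]
eef_rot: [2.59, 1.777, 0.004]
contact_force: [-0.2, 0.3, -3.3]
opening: 59.2
```

```bash
python3 - <<'E'
from h import *
c=np.load("c60.npz"); place(c["b"],c["ax"],[580,31.2,85],6)
E
```

```text
t 25.65 tcp [580.3  32.8 373.2] foot [580.1  32.9 120.2] err [ -0.1  -1.7 -35.2] up [ 0.e+00 -4.e-04  1.e+00] F [-0.2  0.3 -3.3] open 59.2
slide tool [-1.6  0.4 35.2] rot [-0.01 -0.02  0.1 ]
```

Request:
play_rows(slide=[[-0.6,0.2,1.5],[-0.5,0.1,3],[-0.2,0,4.5],[0,0,6],[0,0,6],[0,0,5],[0,0,4],[0,0,2],[0,0,1],[0,0,0]], rotation=[[0,0,0.1],[0,0,0],[0,0,0],[0,0,0],[0,0,0],[0,0,0],[0,0,0],[0,0,0],[0,0,0],[0,0,0]], fingers=[50,50,50,50,50,50,50,50,50,50])

```text
clock: 26.48
tcp_pos: [580.2, 32.1, 336.0]
eef_rot: [2.591, 1.776, 0.003]
contact_force: [0.1, -0.1, -3.7]
opening: 58.8
```

```bash
python3 - <<'E'
from h import *
c=np.load("c60.npz"); place(c["b"],c["ax"],[580,31.2,10],6)
W=measure("w7",(150,440,200,460),30,253,(178,248))
w70=rim(W,(0,120,230,420),37); print("w70",w70,"-> w60",w70[0][:2]-85*CY,"edges mid",edges(W,(0,220,180,480))[0].mean())
E
```

```text
t 26.48 tcp [580.2  32.1 336. ] foot [579.8  32.3  83. ] err [  0.2  -1.1 -73. ] up [ 9.e-04 -7.e-04  1.e+00] F [ 0.1 -0.1 -3.7] open 58.8
slide tool [-1.   0.2 73. ] rot [-0.07 -0.02  0.06]
candle 3553 [-0.1722 -0.2177 -0.0013 -0.0016] 0.12 foot in tool [-0.5  -0.63]
w70 (array([611.03, 110.  ,  36.87]), 254) -> w60 [580.29191154  30.7524769 ] edges mid 529.85
```

Request:
play_rows(slide=[[-0.4,0.1,0.5],[-0.4,0.1,1],[-0.2,0,1.5],[0,0,2],[0,0,2],[0,0,2],[0,0,2],[0,0,1.5],[0,0,1],[0,0,0.5]], rotation=[[0,0,0.1],[0,0,0],[0,0,0],[0,0,0],[0,0,0],[0,0,0],[0,0,0],[0,0,0],[0,0,0],[0,0,0]], fingers=[50,50,50,50,50,50,50,50,50,50])

```text
clock: 27.37
tcp_pos: [580.8, 31.0, 322.0]
eef_rot: [2.592, 1.773, 0.007]
contact_force: [-0.3, -0.1, -4.1]
opening: 58.8
```

```bash
python3 - <<'E'
from h import *
c=np.load("c60.npz"); place(c["b"],c["ax"],[580.1,31,10],6)
E
```

```text
t 27.37 tcp [580.8  31.  322. ] foot [581.1  31.3  69. ] err [ -1.   -0.3 -59. ] up [-0.0021 -0.001   1.    ] F [-0.3 -0.1 -4.1] open 58.8
slide tool [-0.4 -0.6 59. ] rot [ 0.09 -0.1  -0.06]
```

Request:
play_rows(slide=[[-0.1,-0.3,0.8],[-0.1,-0.2,1.2],[0,0,2],[0,0,2.5],[0,0,3],[0,0,3],[0,0,3],[0,0,2.5],[0,0,2],[0,0,1.5]], rotation=[[0.1,-0.1,0],[0,0,0],[0,0,0],[0,0,0],[0,0,0],[0,0,0],[0,0,0],[0,0,0],[0,0,0],[0,0,0]], fingers=[50,50,50,50,50,50,50,50,50,50])

```text
clock: 28.2
tcp_pos: [580.5, 31.1, 298.2]
eef_rot: [2.592, 1.773, 0.004]
contact_force: [0.1, -0.1, -4.6]
opening: 59.2
```

```bash
python3 - <<'E'
from h import *
c=np.load("c60.npz"); place(c["b"],c["ax"],[580.1,31,10],6)
E
```

```text
t 28.2 tcp [580.5  31.1 298.2] foot [580.2  31.2  45.2] err [ -0.1  -0.2 -35.2] up [ 0.e+00 -1.e-04  1.e+00] F [ 0.1 -0.1 -4.6] open 59.2
slide tool [-0.2 -0.1 35.2] rot [-0.   -0.   -0.06]
```

Request:
play_rows(slide=[[0,0,2],[0,0,2.5],[0,0,3],[0,0,3],[0,0,3],[0,0,3],[0,0,2.5],[0,0,2],[0,0,1.5],[0,0,0.8]], rotation=[[0,0,0],[0,0,0],[0,0,0],[0,0,0],[0,0,0],[0,0,0],[0,0,0],[0,0,0],[0,0,0],[0,0,0]], fingers=[50,50,50,50,50,50,50,50,50,50])

```text
clock: 29.03
tcp_pos: [580.8, 31.2, 272.1]
eef_rot: [2.592, 1.773, 0.004]
contact_force: [-0.7, -0.3, -2.9]
opening: 59.0
```

```bash
python3 - <<'E'
from h import *
c=np.load("c60.npz"); place(c["b"],c["ax"],[580.1,31,10],6)
E
```

```text
t 29.03 tcp [580.8  31.2 272.1] foot [580.5  31.2  19.1] err [-0.4 -0.2 -9.1] up [ 0.e+00 -1.e-04  1.e+00] F [-0.7 -0.3 -2.9] open 59.0
slide tool [-0.4 -0.3  9.1] rot [-0.01 -0.01 -0.06]
```

Request:
play_rows(slide=[[0,0,0.6],[0,0,0.6],[0,0,0.6],[0,0,0.6],[0,0,0.6],[0,0,0.6],[0,0,0.6],[0,0,0.6],[0,0,0.5],[0,0,0.4]], rotation=[[0,0,0],[0,0,0],[0,0,0],[0,0,0],[0,0,0],[0,0,0],[0,0,0],[0,0,0],[0,0,0],[0,0,0]], fingers=[50,50,50,50,50,50,50,50,50,50])

```text
clock: 29.87
tcp_pos: [581.1, 31.2, 266.3]
eef_rot: [2.592, 1.773, 0.005]
contact_force: [0.1, -0.1, -5.0]
opening: 58.8
```

Request:
play_rows(slide=[[0,0,0.3],[0,0,0.3],[0,0,0.3],[0,0,0.3],[0,0,0.2],[0,0,0.2],[0,0,0],[0,0,0],[0,0,0],[0,0,0]], rotation=[[0,0,0],[0,0,0],[0,0,0],[0,0,0],[0,0,0],[0,0,0],[0,0,0],[0,0,0],[0,0,0],[0,0,0]], fingers=[50,50,50,50,50,50,50,50,50,50])

```text
clock: 30.7
tcp_pos: [581.1, 31.2, 264.4]
eef_rot: [2.592, 1.773, 0.005]
contact_force: [-0.6, -0.7, -4.8]
opening: 58.9
```

```bash
python3 - <<'E'
from h import *
c=np.load("c60.npz"); place(c["b"],c["ax"],[580.1,31,10],6)
E
```

```text
t 30.7 tcp [581.1  31.2 264.4] foot [581.1  31.3  11.4] err [-1.  -0.3 -1.4] up [-1.1e-03 -3.0e-04  1.0e+00] F [-0.6 -0.7 -4.8] open 58.9
slide tool [-0.5 -0.6  1.4] rot [ 0.05 -0.04 -0.07]
```

Request:
play_rows(slide=[[-0.2,-0.2,0.2],[0,-0.2,0.2],[0,0,0.2],[0,0,0.2],[0,0,0.2],[0,0,0.2],[0,0,0.2],[0,0,0],[0,0,0],[0,0,0]], rotation=[[0,0,0],[0,0,0],[0,0,0],[0,0,0],[0,0,0],[0,0,0],[0,0,0],[0,0,0],[0,0,0],[0,0,0]], fingers=[50,50,50,50,50,50,50,50,50,50])

```text
clock: 31.53
tcp_pos: [580.7, 31.2, 263.0]
eef_rot: [2.592, 1.772, 0.005]
contact_force: [0.1, -0.4, -4.2]
opening: 59.2
```

```bash
python3 - <<'E'
from h import *
c=np.load("c60.npz"); place(c["b"],c["ax"],[580.1,31,10],6)
F=[]
for i in range(3): bot.snapshot("top"); F.append(bot.state()["contact_force"])
print(np.mean(F,0),bot.state()["tcp_pos"])
E
```

```text
t 31.53 tcp [580.7  31.2 263. ] foot [580.7  31.3  10. ] err [-0.6 -0.3 -0. ] up [-1.2e-03 -3.0e-04  1.0e+00] F [ 0.1 -0.4 -4.2] open 59.2
slide tool [-0.4 -0.2  0. ] rot [ 0.06 -0.04 -0.07]
[-0.10000875  0.23067937 -3.66640465] [580.69635168  31.18423491 263.06435666]
```

Request:
play_rows(slide=[[0,0,0.2],[0,0,0.2],[0,0,0.2],[0,0,0.2],[0,0,0],[0,0,0],[0,0,0],[0,0,0],[0,0,0],[0,0,0]], rotation=[[0,0,0],[0,0,0],[0,0,0],[0,0,0],[0,0,0],[0,0,0],[0,0,0],[0,0,0],[0,0,0],[0,0,0]], fingers=[50,50,50,50,50,50,50,50,50,50])

```text
clock: 32.52
tcp_pos: [580.8, 31.3, 263.1]
eef_rot: [2.592, 1.772, 0.005]
contact_force: [-0.3, 0.9, -2.5]
opening: 58.8
```

```bash
python3 - <<'E'
from h import *
c=np.load("c60.npz"); place(c["b"],c["ax"],[580.1,31,10],6)
F=[]
for i in range(3): bot.snapshot("top"); F.append(bot.state()["contact_force"])
print(np.mean(F,0),bot.state()["tcp_pos"])
E
```

```text
t 32.52 tcp [580.8  31.3 263.1] foot [580.8  31.3  10.1] err [-0.7 -0.3 -0.1] up [-0.0013  0.      1.    ] F [-0.3  0.9 -2.5] open 58.8
slide tool [-0.4 -0.2  0. ] rot [ 0.07 -0.03 -0.07]
[-0.57076417  0.61481869 -1.20006415] [580.71728237  31.27921974 263.04968189]
```

Floor contact: z is fixed and the weight is coming off the gripper. Release and retreat.

Request:
play_rows(slide=[[0,0,0],[0,0,0],[0,0,0],[0,0,0],[0,0,0],[0,0,0],[0,0,0],[0,0,0],[0,0,0],[0,0,0]], rotation=[[0,0,0],[0,0,0],[0,0,0],[0,0,0],[0,0,0],[0,0,0],[0,0,0],[0,0,0],[0,0,0],[0,0,0]], fingers=[69,70,72,74,77,81,86,92,98,100])

```text
clock: 33.5
tcp_pos: [582.9, 31.7, 264.8]
eef_rot: [2.589, 1.771, 0.015]
contact_force: [-0.1, -0.2, 0.0]
opening: 85.3
```

Request:
play_rows(slide=[[0,0,-2],[0,0,-4],[0,0,-8],[0,0,-14],[0,0,-18],[0,0,-18],[0,0,-18],[0,0,-14],[0,0,-8],[0,0,-4]], rotation=[[0,0,0],[0,0,0],[0,0,0],[0,0,0],[0,0,0],[0,0,0],[0,0,0],[0,0,0],[0,0,0],[0,0,0]], fingers=[100,100,100,100,100,100,100,100,100,100])

```text
clock: 34.33
tcp_pos: [580.7, 31.5, 380.8]
eef_rot: [2.589, 1.772, 0.013]
contact_force: [1.3, -0.2, 0.4]
opening: 85.5
```

Request:
play_rows(slide=[[-5,0,-3],[-10,0,-3],[-14,0,-3],[-14,0,-3],[-14,0,-2],[-14,0,0],[-10,0,0],[-6,0,0],[-2,0,0],[0,0,0]], rotation=[[0,0,0],[0,0,0],[0,0,0],[0,0,0],[0,0,0],[0,0,0],[0,0,0],[0,0,0],[0,0,0],[0,0,0]], fingers=[100,100,100,100,100,100,100,100,100,100])

```text
clock: 35.17
tcp_pos: [542.5, -60.4, 391.8]
eef_rot: [-2.594, -1.771, 0.001]
contact_force: [-0.8, 0.8, 1.0]
opening: 85.8
```

```bash
python3 - <<'E'
from h import *
st=bot.state(); print(st["tcp_pos"],st["opening"],st["contact_force"])
s=bot.snapshot("wrist");W=world(s);save("w9.png",s["color"])
m=(W[...,2]>120)&(W[...,2]<150); n,l,q,c=cv2.connectedComponentsWithStats(m.astype(np.uint8))
for i in range(1,n):
    if q[i,4]>300:
        P=W[l==i]; print(q[i],((np.nanmax(P,0)+np.nanmin(P,0))/2).round(1),(np.nanmax(P,0)-np.nanmin(P,0)).round(1),"z",np.percentile(P[:,2],[50,90]).round(1))
E
```

```text
[542.53355815 -60.43222874 391.84803354] 85.83202182628429 [-0.77628325  0.77881112  1.01854942]
[  276     2   116   125 11166] [581.   31.7 141.2] [59.7 59.7 17.5] z [140.  141.3]
[ 289  164   87   88 5911] [552.9 -38.7 134.9] [49.6 50.2 29.7] z [139.9 141.2]
[ 302  273   64   67 3406] [530.5 -98.2 135. ] [39.6 40.1 29.9] z [139.  141.1]
```

View pics/w9.png

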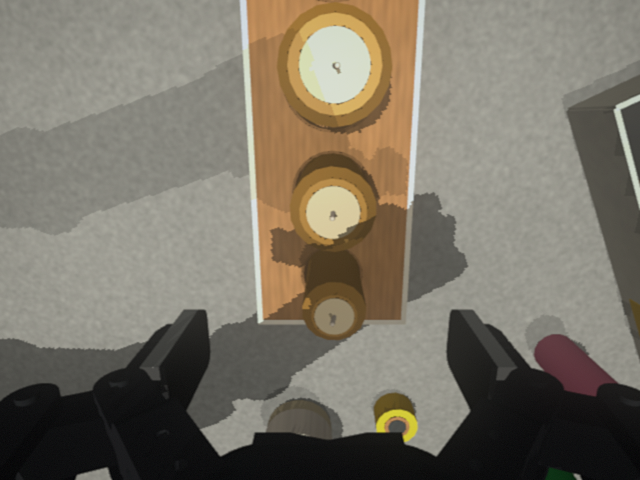

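The view shows all three gold pillars standing in the row, at (335,65), (333,210) and (333,310). All their tops are at 140 mm, and the label roll and jar candle haven't moved. I'll hand it in.

```bash
python3 -c "
from h import *
print(bot.state()['qvel'].round(3)); print(bot.sign_off())"
```

```text
[-0.014  0.001 -0.012 -0.007 -0.001 -0.002 -0.003]
the job is handed in; nothing more can be done
None
```

Both loose gold pillars are in their wells: pillar_40 in the 44 mm well and pillar_60 in the 64 mm well. I lowered each one slowly to the floor of its well, let go of it and lifted the gripper straight up clear. The job was handed in at about 35 s.

- **Depth and position:** in the last wrist picture both pillar tops are at 140 mm, level with the packed pillar_50. They stand within about 1.5 mm of their well centres, upright as far as the picture shows.
- **Contact:** the measured wrist force stayed within about 5 N. pillar_40 settled at about 1–2 N. For pillar_60 the sign of floor contact was its weight coming off the gripper and its height no longer changing.
- **Other items:** pillar_50 has not moved from its first measured position. I did not touch the jar candle, the label roll or the green and pink look-alikes. The roll, the jar and the pink one still show in the last picture, but I did not measure any of these again at the end.
- **Disagreements:** the first estimates of well_40 from the top and wrist cameras differed by about 1.4 mm, so I used the closer wrist views. My first tilt reading of the held pillar_40 was thrown off by finger pixels and was redone before lowering.

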